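Press the canister vents shut, smallest to largest

ROBOT

A 6-joint arm with a two-finger parallel gripper is mounted at the origin on the work surface. World frame = base frame: x ahead of the robot, y to its left, z up, the work surface at z = 0. Lengths are in mm, angles in rad, forces in N, time in s.
With the tool pointing down it reaches from about 275 to 750 mm from the base axis. Payload 10.2 kg.
Tool frame: the origin (TCP) lies at the very end of the fingers, on their centre line; the grasp point (between the pads) lies 19 mm behind it; z points along the fingers, y is the line along which they close (so a half turn about z gives the same grasp; the last joint's range is limited). The gripper opens to 85 mm and grips with 20 to 120 N. Pads are 22 mm wide; open, the fingers measure 114 mm over their backs; the gripper's body (76 mm by 85 mm) begins 54 mm behind the grasp point. The pads swing forward as they close: fully open they stand 13 mm farther back than shut.
Start: joints at [-1.491, 0.313, 1.498, -0, 1.331, -0.223], TCP at [156.539, -501.125, 231.294] pointing down, gripper open.
Joint ranges: [-2.94, 2.94], [-0.97, 2.17], [0.19, 2.56], [-1.23, 4.37], [0.02, 3.11], [-2.88, 2.88]. Speed limits (rad/s): [2.39, 2.39, 3.01, 3.14, 3.14, 3.14].

INTERFACE

Orientations are given as a rotation vector (axis times angle).
In Python, from station import r gives the robot as it stands.
- The arm moves only by the tool drive_tool, never from a script. Its argument "rows" is a list of rows, each an object with "delta_pos": the shift along the tool's x, y, z in mm, a list of three; "delta_rot": the turn, a rotation vector about the tool's x, y, z in degrees, a list of three; "hand": the opening in per cent of the stroke, from 0 (shut) to 100 (fully open). In form: [{"delta_pos": [x, y, z], "delta_rot": [rx, ry, rz], "hand": hand}, ...]. A call has 1 to 12 rows; each row is the pose to reach, as a shift and turn from the pose commanded when the call began, along the tool's axes at that moment; what a row does not reach only later rows make up. A row lasts 1/10 s, in which the tool goes at most 50 mm and 8.59 degrees, less where a joint would pass 70% of its speed; a pose out of reach is approached as far as the arm can. A call with a gripper value outside its range is refused whole. The fingers move at their own pace and stop on an object; the grip force is fixed at half the most. Time passes only in rows, so rows that repeat a pose let the fingers close. It gives the time, the measured TCP pose, the force, the opening and the grip force at its end, in the units of the state.
- r.read_state(): the state, without advancing time (a new reading comes with each control period).
- r.capture(name): name is "scene" or "top" or "wrist"; returns a dict with "pixels" (480x640x3 uint8, red, green, blue), "z_map" (480x640 float32, mm along the optical axis (not along the pixel's ray), 0 where there is no reading), "fx", "fy", "cx", "cy" (pixels), "origin" and "rotation" of the camera in the world. Camera axes: x right, y down, z forward; pixel columns grow to the right and rows downward; lengths in mm; the calibration is good to about 2 mm. A picture is of the moment at which its call begins.
- r.sign_off(): hands the job in; it is judged then, once.
The state is a dict: "t": time; "q": joint angles; "qd": joint speeds; "joint_efforts": joint torques, N m; "tcp_pos": TCP position; "ee_rot": TCP orientation; "ft_force": force on the tool from outside, world axes, zero at the start; "torque": the same for the moment, N m; "grip_width": finger opening in mm; "grasp_force": force on a finger pad.
Only numpy, scipy, OpenCV 4.12 (cv2) and the standard library are available. Lean on these libraries where they do the work, as an engineer would, in place of code of your own. Each camera call takes 0.05 s, during which the arm holds its last target. There are 200 camera calls.

TASK

Close the vents of the three vacuum canisters in the baking sheet: with a fingertip, gently press the vent plug in the middle of each lid all the way in, first on the small canister, then on the medium one, last on the large one. Press only: leave the canisters standing where they are, do not pick anything up, and leave the spice jars, bowl and pepper mill alone.

Things in the scene. Friction and masses are not known exactly. Their poses are not given: they have to be found in the camera images.
- pan: fixed shallow aluminium baking sheet that the three canisters stand in, 400 mm (its x) by 600 mm (its y), rim 22 mm high, 4 mm walls and floor; origin: centre of its underside on the table, z up
- can_small: small vacuum canister, loose, standing in the pan: upright steel cylinder with a black lid 76 mm across, 80 mm high from its foot to the top of the lid (vent plug not counted), 0.3 to 1.1 kg; origin: centre of its underside, z up
- top_small (a point): centre of the top face of the vent plug in the small canister's lid: a white soft-rubber cap 30 mm across and 6 mm thick on a 22 mm grey stem in the middle of the lid, top 22 mm above the lid when the plug is fully out, 12 mm above it when fully in; under a finger the cap gives 1 mm per 2.5 N, up to 5 mm, and springs back; the point moves with the plug, z up
- plug_small (a joint): how far the small canister's vent plug is pushed down, m: 0 fully out, 0.010 fully in at a hard stop; at the start 0 to 0.0015. It slides straight down against a steady friction of about 4 N and stays where it is left
- can_medium: medium vacuum canister, loose, standing in the pan: upright steel cylinder with a black lid 94 mm across, 110 mm high from its foot to the top of the lid (vent plug not counted), 0.3 to 1.1 kg; origin: centre of its underside, z up
- top_medium (a point): centre of the top face of the vent plug in the medium canister's lid: a white soft-rubber cap 30 mm across and 6 mm thick on a 22 mm grey stem in the middle of the lid, top 22 mm above the lid when the plug is fully out, 12 mm above it when fully in; under a finger the cap gives 1 mm per 2.5 N, up to 5 mm, and springs back; the point moves with the plug, z up
- plug_medium (a joint): how far the medium canister's vent plug is pushed down, m: 0 fully out, 0.010 fully in at a hard stop; at the start 0 to 0.0015. It slides straight down against a steady friction of about 4 N and stays where it is left
- can_large: large vacuum canister, loose, standing in the pan: upright steel cylinder with a black lid 112 mm across, 140 mm high from its foot to the top of the lid (vent plug not counted), 0.3 to 1.1 kg; origin: centre of its underside, z up
- top_large (a point): centre of the top face of the vent plug in the large canister's lid: a white soft-rubber cap 30 mm across and 6 mm thick on a 22 mm grey stem in the middle of the lid, top 22 mm above the lid when the plug is fully out, 12 mm above it when fully in; under a finger the cap gives 1 mm per 2.5 N, up to 5 mm, and springs back; the point moves with the plug, z up
- plug_large (a joint): how far the large canister's vent plug is pushed down, m: 0 fully out, 0.010 fully in at a hard stop; at the start 0 to 0.0015. It slides straight down against a steady friction of about 4 N and stays where it is left
- spice_a: spice jar, 44 mm across, 95 mm high, standing in the pan beyond the canisters; to be left alone; origin: centre of its underside, z up
- spice_b: spice jar, 48 mm across, 85 mm high, standing in the pan on the robot's side of the canisters; to be left alone; origin: centre of its underside, z up
- bowl: open steel mixing bowl, 130 mm across, 60 mm high, on the table to the left of the pan; to be left alone; origin: centre of its underside, z up
- mill: wooden pepper mill, 56 mm across, 163 mm high, on the table to the right of the pan; to be left alone; origin: centre of its underside, z up
Not all that is in view belongs to the job. Leave any blue or turquoise look-alike of the can_medium alone.

How it is judged:
By the outcome, as a careful person would: the job done as asked, in the order asked, and still so for the second after the job is handed in, with the robot touching nothing.
It also fails if it takes over 51 s, if anything falls off the work surface, if the arm or the gripper's body presses on something with over 40 N, if the wrist force passes 120 N, or if a joint passes its speed limit or range.

## Working session

There is one attempt and no reset: what is moved stays moved. The work goes in short steps, Python scripts to look and compute and a tool call to move; the robot and the scene stay as the last step left them, time stands still between calls to the robot, and variables do not carry over. Pictures are saved under pics/ and viewed, at most 10 in all, crops included, and the job is handed in when it is done.

Besides the shell and the picture viewer there is one more tool, called after ">>>" as name([rows], argument=value, ...), one row to a line, values as JSON. drive_tool: Moves the arm, as the interface text tells. Its arguments: {"type":"object","properties":{"rows":{"type":"array","items":{"type":"object","properties":{"delta_pos":{"type":"array","items":{"type":"number"}},"delta_rot":{"type":"array","items":{"type":"number"}},"hand":{"type":"number"}}}}},"required":["rows"]}

```bash
mkdir -p pics; cat > h.py <<'E'
import numpy as np, cv2
from station import r
def cap(n,save=None):
    c=r.capture(n)
    if save: cv2.imwrite('pics/'+save,cv2.cvtColor(c['pixels'],cv2.COLOR_RGB2BGR))
    return c
def pts(c):
    v,u=np.mgrid[0:480,0:640]; z=c['z_map']
    p=np.stack([(u-c['cx'])/c['fx']*z,(v-c['cy'])/c['fy']*z,z],-1)
    return p@np.array(c['rotation']).T+np.array(c['origin'])
E
python3 - <<'E'
from h import *
s=r.read_state();print(s)
for n in ('top','scene'):
    c=cap(n,n+'1.png');np.savez(n+'1.npz',**c);print(n,c['origin'],c['rotation'],c['fx'])
E
```

```text
{'t': 0.0, 'q': array([-1.49139962e+00,  3.13456316e-01,  1.49846736e+00, -2.50123881e-05,
        1.33104207e+00, -2.23376467e-01]), 'qd': array([-0.00152614,  0.00044653, -0.00159305, -0.00048424, -0.0004939 ,
       -0.00232885]), 'joint_efforts': array([ 1.39280863e-03, -4.12263143e+01, -2.59742725e+01, -1.02391359e-04,
        4.13861009e-03,  5.63182700e-08]), 'tcp_pos': array([ 156.50972728, -500.8349859 ,  230.72046649]), 'ee_rot': array([-3.10430499e+00, -4.73582906e-01, -1.17025338e-04]), 'ft_force': array([-0.25532236, -0.40170226,  0.13018663]), 'torque': array([-0.01294683,  0.01959292,  0.00448207]), 'grasp_force': 0.0, 'grip_width': 85.21965289041668}
top [ 270.97238871   35.32782358 1577.66483842] [-2.16114344  2.11526053 -0.18050595] 532.9461292695682
scene [1055.68664042  887.47262904  953.56528341] [-0.72078745 -2.52756943  1.18808254] 477.3097069471388
```

```bash
sed -i "s/np.array(c\['rotation'\]).T/cv2.Rodrigues(np.array(c['rotation'],float))[0].T/" h.py
```

```text
(no output)
```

View pics/top1.png

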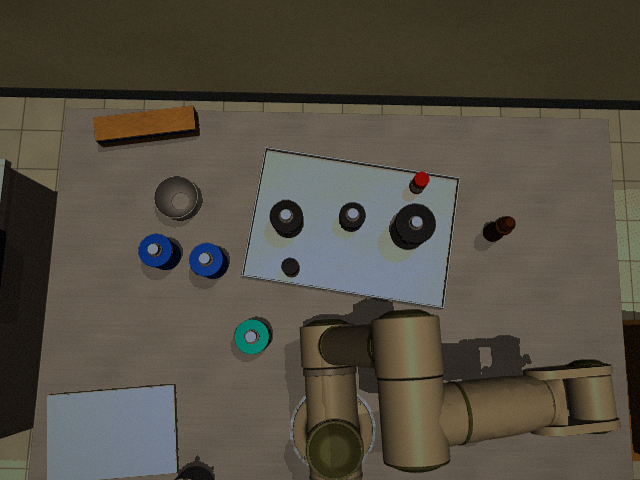

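View pics/scene1.png

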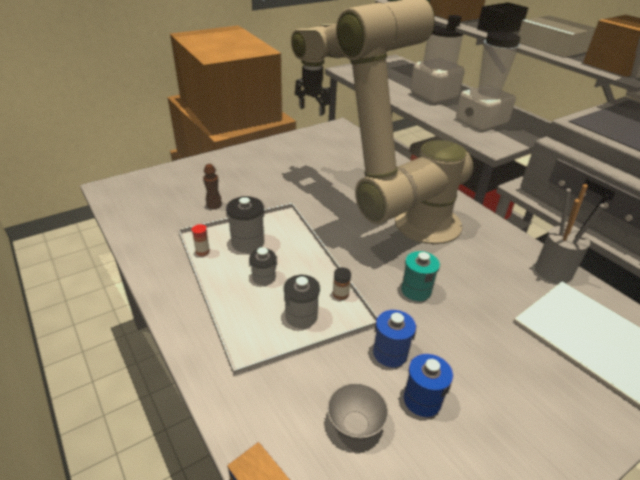

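Top view candidates, all with a white plug: black lids in the pan at (351,214) small, (286,216) medium and (415,224) large. The look-alikes are outside the pan: blue at (155,250) and (205,259), turquoise at (251,337). I choose the three black ones in the pan. In the scene view they are at (263,255), (302,285) and (245,205).

```bash
cat >> h.py <<'E'
def cast(c,u,v,z):
    R=cv2.Rodrigues(np.array(c['rotation'],float))[0]
    d=R@np.array([(u-c['cx'])/c['fx'],(v-c['cy'])/c['fy'],1.]);o=np.array(c['origin'])
    return o+d*(z-o[2])/d[2]
def plug(c,u,v,w,z,thr=110):
    im=c['pixels'].astype(int); m=np.zeros(im.shape[:2],np.uint8)
    m[v-w:v+w,u-w:u+w]=(im.min(2)>thr)[v-w:v+w,u-w:u+w]
    n,l,st,ce=cv2.connectedComponentsWithStats(m)
    k=min(range(1,n),key=lambda k:np.hypot(*(ce[k]-[u,v]))-(st[k,4]>15)*100)
    sel=l==k; p=pts(c)[sel]
    return ce[k],st[k],cast(c,*ce[k],z),np.nanmedian(p,0),np.percentile(p[:,2],[5,95])
E
python3 - <<'E'
from h import *
np.set_printoptions(precision=1,suppress=True)
t=dict(np.load('top1.npz'));s=dict(np.load('scene1.npz'))
for nm,a,b,z in (('small',(351,214),(263,253),105.3),('medium',(286,216),(302,283),135.3),('large',(415,224),(245,203),165.3)):
    print(nm); print(*plug(t,*a,11,z)); print(*plug(s,*b,11,z))
P=pts(t)
for nm,(u,v) in dict(spice_a=(421,180),spice_b=(290,267),mill=(508,222),can_l=(415,240),pan=(350,180)).items(): print(nm,P[v,u])
im=t['pixels'][160:300,240:470];cv2.imwrite('pics/crop.png',cv2.resize(im[:,:,::-1],None,fx=3.4,fy=3.4,interpolation=cv2.INTER_CUBIC))
E
```

```text
small
[352.6 212.8] [348 209  10   9  72] [607.1 -44.3 105.3] [606.9 -45.4 104.4] [ 99.7 110.1]
[265.4 247.9] [257 242  17  13 153] [592.5 -50.2 105.3] [ 541.2 -149.8    8.2] [  2.  108.1]
medium
[285.3 213.9] [281 210  10   9  75] [592.9 143.5 135.3] [593.2 144.  134. ] [129.3 139.7]
[301.4 280.6] [296 276  12  10 101] [593.1 143.9 135.3] [592.2 143.  134.5] [114.4 137.1]
large
[416.6 221.1] [412 217  10  10  79] [ 574.3 -214.6  165.3] [ 574.  -214.7  165.6] [159.8 169.9]
[244.1 196.2] [234 192  22  12 174] [ 564.  -233.6  165.3] [ 479.2 -464.     3.2] [ -2.1 167.6]
spice_a [ 711.1 -241.    93.4]
spice_b [451.5 129.1  84.6]
mill [ 577.8 -463.5  163.2]
can_l [ 526.1 -213.8  143.5]
pan [732.9 -40.6   3. ]
```

View pics/crop.png

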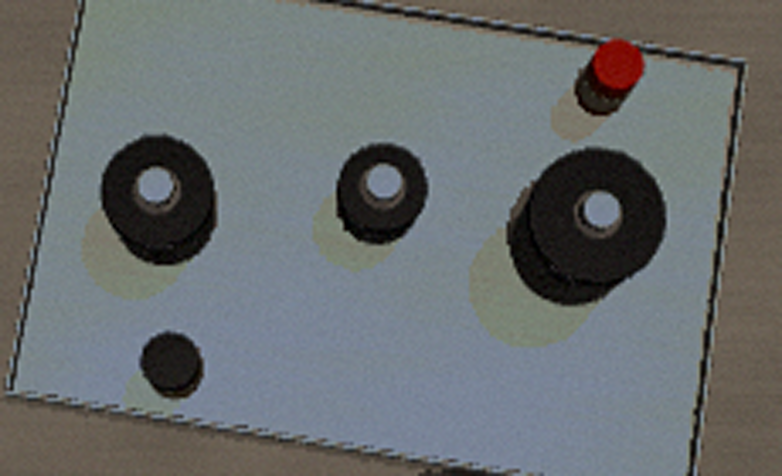

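The crop confirms three black lids with white caps: medium at (158,185), small at (383,183) and large at (600,210). Spice jars are at (172,365) and (618,65). Next I work out the move to a point above the small canister.

```bash
cat >> h.py <<'E'
def delta(x,y,z):
    s=r.read_state(); R=cv2.Rodrigues(s['ee_rot'])[0]
    return (R.T@(np.array([x,y,z])-s['tcp_pos'])).round(1)
E
python3 - <<'E'
from h import *
print(delta(607,-44.5,190), delta(607,-44.5,230)); print(cv2.Rodrigues(r.read_state()['ee_rot'])[0].round(3))
E
```

```text
[ 566.1 -301.3   41.3] [ 566.1 -301.3    1.3]
[[ 0.955  0.298 -0.   ]
 [ 0.298 -0.955  0.001]
 [ 0.    -0.001 -1.   ]]
```

>>> drive_tool([
  {"delta_pos": [566, -301, 1], "delta_rot": [0, 0, 0], "hand": 0},
  {"delta_pos": [566, -301, 1], "delta_rot": [0, 0, 0], "hand": 0},
  {"delta_pos": [566, -301, 1], "delta_rot": [0, 0, 0], "hand": 0},
  {"delta_pos": [566, -301, 1], "delta_rot": [0, 0, 0], "hand": 0},
  {"delta_pos": [566, -301, 1], "delta_rot": [0, 0, 0], "hand": 0},
  {"delta_pos": [566, -301, 1], "delta_rot": [0, 0, 0], "hand": 0},
  {"delta_pos": [566, -301, 1], "delta_rot": [0, 0, 0], "hand": 0},
  {"delta_pos": [566, -301, 1], "delta_rot": [0, 0, 0], "hand": 0},
  {"delta_pos": [566, -301, 1], "delta_rot": [0, 0, 0], "hand": 0},
  {"delta_pos": [566, -301, 1], "delta_rot": [0, 0, 0], "hand": 0},
  {"delta_pos": [566, -301, 1], "delta_rot": [0, 0, 0], "hand": 0},
  {"delta_pos": [566, -301, 1], "delta_rot": [0, 0, 0], "hand": 0},
])

```text
t: 1.3
tcp_pos: [579.2, -72.4, 230.1]
ee_rot: [-3.105, -0.474, 0.001]
ft_force: [0.3, -1.2, 0.2]
grip_width: 0.2
grasp_force: 0.0
```

>>> drive_tool([
  {"delta_pos": [35, -18, 50], "delta_rot": [0, 0, 0], "hand": 0},
  {"delta_pos": [35, -18, 50], "delta_rot": [0, 0, 0], "hand": 0},
  {"delta_pos": [35, -18, 50], "delta_rot": [0, 0, 0], "hand": 0},
  {"delta_pos": [35, -18, 50], "delta_rot": [0, 0, 0], "hand": 0},
])

```text
t: 1.7
tcp_pos: [606.1, -47.6, 181.4]
ee_rot: [3.105, 0.473, 0.001]
ft_force: [-0.6, -0.2, 0.8]
grip_width: 0.2
grasp_force: 0.0
```

```bash
python3 - <<'E'
from h import *
s=r.read_state();print(s['tcp_pos'],s['ft_force'],s['ee_rot'])
c=cap('wrist','w1.png');np.savez('w1.npz',**c);print(c['origin'],c['rotation'],c['fx'])
R=cv2.Rodrigues(np.array(c['rotation'],float))[0]
def proj(p):
    q=R.T@(np.array(p)-c['origin']);return c['fx']*q[0]/q[2]+c['cx'],c['fy']*q[1]/q[2]+c['cy']
print(proj([607,-44.5,105.3]),proj(s['tcp_pos']))
E
```

```text
[606.05040087 -47.64093482 181.40591147] [-0.63354479 -0.23854417  0.78939856] [3.10515853e+00 4.72600683e-01 1.10703715e-03]
[670.17330451 -27.38233224 323.75425462] [ 2.34496155 -1.72746546 -0.2357631 ] 339.03607509197525
(np.float64(309.2309379694305), np.float64(249.58584843453636)) (np.float64(313.51533637205597), np.float64(301.1308002352185))
```

View pics/w1.png

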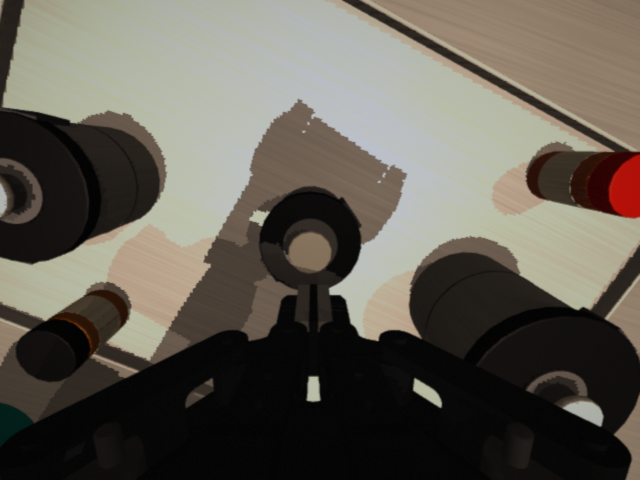

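The cap of the small canister is seen at about (309,251), close to the predicted (309,250). The fingertips are at (314,290), near it. I'll refine the centre from the wrist depth.

```bash
cat >> h.py <<'E'
def capc(c,x,y,z):
    P=pts(c); m=((abs(P[...,2]-z)<7)&(np.hypot(P[...,0]-x,P[...,1]-y)<30)&(c['z_map']>0))
    # bright cap pixels, centre by enclosing circle, cast onto the measured top plane
    zt=np.median(P[m][:,2]); b=c['pixels'].min(2)[m]
    mm=(m&(c['pixels'].min(2)>0.6*np.median(b))).astype(np.uint8)
    k=max(cv2.findContours(mm,cv2.RETR_EXTERNAL,cv2.CHAIN_APPROX_NONE)[0],key=cv2.contourArea)
    (u,v),rad=cv2.minEnclosingCircle(k); e=cv2.fitEllipse(k)
    return (u,v,rad),e,zt,cast(c,u,v,zt),cast(c,*e[0],zt)
E
python3 - <<'E'
from h import *
np.set_printoptions(precision=1,suppress=True)
c=dict(np.load('w1.npz'));print(*capc(c,607,-44.5,105.3))
print(delta(607,-44.5,107), r.read_state()['tcp_pos'])
E
```

```text
(309.68438720703125, 251.91844177246094, 21.51457405090332) ((309.7542724609375, 251.8664093017578), (39.911529541015625, 42.10409927368164), 88.60617065429688) 105.2022892589568 [605.5 -45.3 105.2] [605.5 -45.3 105.2]
[ 1.7 -3.1 75. ] [606.2 -47.9 182. ]
```

>>> drive_tool([
  {"delta_pos": [1, -3, 35], "delta_rot": [0, 0, 0], "hand": 0},
  {"delta_pos": [1, -3, 60], "delta_rot": [0, 0, 0], "hand": 0},
  {"delta_pos": [1, -3, 68], "delta_rot": [0, 0, 0], "hand": 0},
  {"delta_pos": [1, -3, 70], "delta_rot": [0, 0, 0], "hand": 0},
  {"delta_pos": [1, -3, 70], "delta_rot": [0, 0, 0], "hand": 0},
  {"delta_pos": [1, -3, 70], "delta_rot": [0, 0, 0], "hand": 0},
])

```text
t: 2.35
tcp_pos: [606.9, -43.9, 112.1]
ee_rot: [3.105, 0.473, 0.004]
ft_force: [0.1, 0.1, 0.6]
grip_width: -0.1
grasp_force: 0.0
```

>>> drive_tool([
  {"delta_pos": [-1, 1, 2], "delta_rot": [0, 0, 0], "hand": 0},
  {"delta_pos": [-1, 1, 4], "delta_rot": [0, 0, 0], "hand": 0},
  {"delta_pos": [-1, 1, 6], "delta_rot": [0, 0, 0], "hand": 0},
  {"delta_pos": [-1, 1, 7], "delta_rot": [0, 0, 0], "hand": 0},
  {"delta_pos": [-1, 1, 8], "delta_rot": [0, 0, 0], "hand": 0},
  {"delta_pos": [-1, 1, 9], "delta_rot": [0, 0, 0], "hand": 0},
  {"delta_pos": [-1, 1, 10], "delta_rot": [0, 0, 0], "hand": 0},
])

```text
t: 3.05
tcp_pos: [605.7, -44.8, 100.5]
ee_rot: [3.105, 0.474, 0.0]
ft_force: [-1.1, -1.0, 4.3]
grip_width: -0.2
grasp_force: 1.9
```

>>> drive_tool([
  {"delta_pos": [0, 0, 1], "delta_rot": [0, 0, 0], "hand": 0},
  {"delta_pos": [0, 0, 2], "delta_rot": [0, 0, 0], "hand": 0},
  {"delta_pos": [0, 0, 3], "delta_rot": [0, 0, 0], "hand": 0},
  {"delta_pos": [0, 0, 4], "delta_rot": [0, 0, 0], "hand": 0},
  {"delta_pos": [0, 0, 5], "delta_rot": [0, 0, 0], "hand": 0},
  {"delta_pos": [0, 0, 5], "delta_rot": [0, 0, 0], "hand": 0},
])

```text
t: 3.65
tcp_pos: [605.7, -44.8, 95.2]
ee_rot: [3.106, 0.474, 0.0]
ft_force: [0.1, -1.2, 4.4]
grip_width: 0.2
grasp_force: 1.7
```

>>> drive_tool([
  {"delta_pos": [0, 0, 1], "delta_rot": [0, 0, 0], "hand": 0},
  {"delta_pos": [0, 0, 2], "delta_rot": [0, 0, 0], "hand": 0},
  {"delta_pos": [0, 0, 2], "delta_rot": [0, 0, 0], "hand": 0},
])

```text
t: 3.95
tcp_pos: [605.7, -44.8, 93.6]
ee_rot: [3.105, 0.474, 0.001]
ft_force: [-0.9, -1.8, 6.7]
grip_width: 0.0
grasp_force: 3.1
```

>>> drive_tool([
  {"delta_pos": [0, 0, 1], "delta_rot": [0, 0, 0], "hand": 0},
  {"delta_pos": [0, 0, 2], "delta_rot": [0, 0, 0], "hand": 0},
  {"delta_pos": [0, 0, 2], "delta_rot": [0, 0, 0], "hand": 0},
])

```text
t: 4.25
tcp_pos: [605.8, -44.8, 92.1]
ee_rot: [3.105, 0.474, 0.001]
ft_force: [-2.7, -0.3, 10.8]
grip_width: 0.1
grasp_force: 4.9
```

>>> drive_tool([
  {"delta_pos": [0, 0, -6], "delta_rot": [0, 0, 0], "hand": 0},
  {"delta_pos": [0, 0, -30], "delta_rot": [0, 0, 0], "hand": 0},
  {"delta_pos": [0, 0, -75], "delta_rot": [0, 0, 0], "hand": 0},
  {"delta_pos": [0, 0, -118], "delta_rot": [0, 0, 0], "hand": 0},
  {"delta_pos": [44, -184, -118], "delta_rot": [0, 0, 0], "hand": 0},
  {"delta_pos": [44, -184, -118], "delta_rot": [0, 0, 0], "hand": 0},
  {"delta_pos": [44, -184, -118], "delta_rot": [0, 0, 0], "hand": 0},
  {"delta_pos": [44, -184, -118], "delta_rot": [0, 0, 0], "hand": 0},
  {"delta_pos": [44, -184, -118], "delta_rot": [0, 0, 0], "hand": 0},
  {"delta_pos": [44, -184, -118], "delta_rot": [0, 0, 0], "hand": 0},
])

```text
t: 5.25
tcp_pos: [592.3, 144.8, 208.7]
ee_rot: [-3.105, -0.476, 0.002]
ft_force: [0.2, -1.0, 0.5]
grip_width: 0.2
grasp_force: 0.0
```

```bash
python3 - <<'E'
from h import *
np.set_printoptions(precision=1,suppress=True)
c=cap('wrist','w2.png');np.savez('w2.npz',**c)
print(*capc(c,593,143.5,135))
s=r.read_state();print(s['tcp_pos'],s['ft_force'])
P=pts(c);m=(np.hypot(P[...,0]-606,P[...,1]+45)<8)&(c['z_map']>0);print('small top',m.sum(),np.median(P[m][:,2]) if m.any() else None)
E
```

```text
(316.19354248046875, 254.48387145996094, 21.547067642211914) ((316.1248474121094, 254.28036499023438), (40.4181022644043, 42.361202239990234), 91.6385269165039) 134.4691811607982 [591.7 142.6 134.5] [591.8 142.7 134.5]
[592.5 143.8 208.8] [-0.6 -0.5 -0. ]
small top 290 95.69626273513624
```

View pics/w2.png

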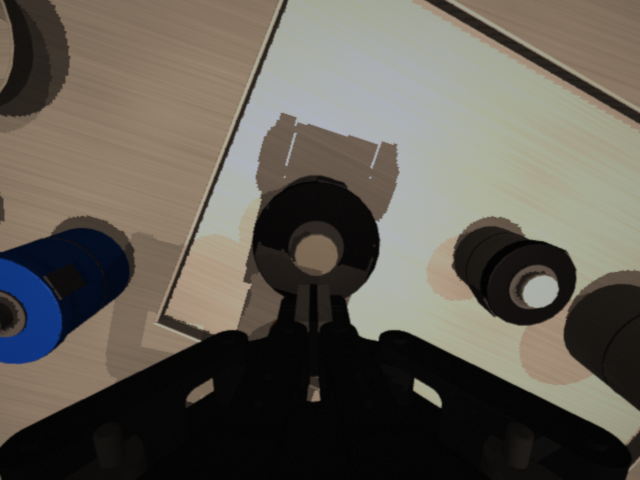

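The wrist view shows the medium cap at (316,254), under the fingertips at (313,290). The small cap at (540,290) now reads z 95.7, which is fully in. Pressing the medium one.

>>> drive_tool([
  {"delta_pos": [0, 0, 35], "delta_rot": [0, 0, 0], "hand": 0},
  {"delta_pos": [0, 0, 58], "delta_rot": [0, 0, 0], "hand": 0},
  {"delta_pos": [0, 0, 66], "delta_rot": [0, 0, 0], "hand": 0},
  {"delta_pos": [0, 0, 69], "delta_rot": [0, 0, 0], "hand": 0},
  {"delta_pos": [0, 0, 71], "delta_rot": [0, 0, 0], "hand": 0},
  {"delta_pos": [0, 0, 72], "delta_rot": [0, 0, 0], "hand": 0},
  {"delta_pos": [0, 0, 73], "delta_rot": [0, 0, 0], "hand": 0},
  {"delta_pos": [0, 0, 74], "delta_rot": [0, 0, 0], "hand": 0},
  {"delta_pos": [0, 0, 75], "delta_rot": [0, 0, 0], "hand": 0},
  {"delta_pos": [0, 0, 76], "delta_rot": [0, 0, 0], "hand": 0},
  {"delta_pos": [0, 0, 77], "delta_rot": [0, 0, 0], "hand": 0},
  {"delta_pos": [0, 0, 78], "delta_rot": [0, 0, 0], "hand": 0},
])

```text
t: 6.5
tcp_pos: [592.9, 144.1, 131.7]
ee_rot: [3.106, 0.474, 0.001]
ft_force: [-0.3, 0.2, 3.8]
grip_width: -0.2
grasp_force: 1.9
```

>>> drive_tool([
  {"delta_pos": [0, 0, 1], "delta_rot": [0, 0, 0], "hand": 0},
  {"delta_pos": [0, 0, 2], "delta_rot": [0, 0, 0], "hand": 0},
  {"delta_pos": [0, 0, 3], "delta_rot": [0, 0, 0], "hand": 0},
  {"delta_pos": [0, 0, 4], "delta_rot": [0, 0, 0], "hand": 0},
  {"delta_pos": [0, 0, 5], "delta_rot": [0, 0, 0], "hand": 0},
  {"delta_pos": [0, 0, 6], "delta_rot": [0, 0, 0], "hand": 0},
  {"delta_pos": [0, 0, 7], "delta_rot": [0, 0, 0], "hand": 0},
  {"delta_pos": [0, 0, 7], "delta_rot": [0, 0, 0], "hand": 0},
])

```text
t: 7.3
tcp_pos: [592.9, 144.0, 124.3]
ee_rot: [-3.106, -0.474, -0.0]
ft_force: [0.8, 0.9, 5.0]
grip_width: 0.1
grasp_force: 2.1
```

>>> drive_tool([
  {"delta_pos": [0, 0, 1], "delta_rot": [0, 0, 0], "hand": 0},
  {"delta_pos": [0, 0, 2], "delta_rot": [0, 0, 0], "hand": 0},
  {"delta_pos": [0, 0, 2], "delta_rot": [0, 0, 0], "hand": 0},
])

```text
t: 7.6
tcp_pos: [592.9, 144.1, 122.8]
ee_rot: [3.106, 0.474, 0.001]
ft_force: [-0.4, 0.1, 8.8]
grip_width: -0.0
grasp_force: 4.0
```

>>> drive_tool([
  {"delta_pos": [0, 0, 1], "delta_rot": [0, 0, 0], "hand": 0},
  {"delta_pos": [0, 0, 1], "delta_rot": [0, 0, 0], "hand": 0},
])

```text
t: 7.8
tcp_pos: [592.9, 144.1, 122.1]
ee_rot: [3.106, 0.474, 0.001]
ft_force: [-1.6, 1.4, 10.4]
grip_width: 0.1
grasp_force: 4.8
```

>>> drive_tool([
  {"delta_pos": [0, 0, -6], "delta_rot": [0, 0, 0], "hand": 0},
  {"delta_pos": [0, 0, -35], "delta_rot": [0, 0, 0], "hand": 0},
  {"delta_pos": [0, 0, -80], "delta_rot": [0, 0, 0], "hand": 0},
  {"delta_pos": [0, 0, -118], "delta_rot": [0, 0, 0], "hand": 0},
  {"delta_pos": [-126, 337, -118], "delta_rot": [0, 0, 0], "hand": 0},
  {"delta_pos": [-126, 337, -118], "delta_rot": [0, 0, 0], "hand": 0},
  {"delta_pos": [-126, 337, -118], "delta_rot": [0, 0, 0], "hand": 0},
  {"delta_pos": [-126, 337, -118], "delta_rot": [0, 0, 0], "hand": 0},
  {"delta_pos": [-126, 337, -118], "delta_rot": [0, 0, 0], "hand": 0},
  {"delta_pos": [-126, 337, -118], "delta_rot": [0, 0, 0], "hand": 0},
  {"delta_pos": [-126, 337, -118], "delta_rot": [0, 0, 0], "hand": 0},
  {"delta_pos": [-126, 337, -118], "delta_rot": [0, 0, 0], "hand": 0},
])

```text
t: 9.0
tcp_pos: [571.6, -219.8, 238.1]
ee_rot: [-3.106, -0.466, 0.004]
ft_force: [0.4, -0.3, -0.7]
grip_width: 0.4
grasp_force: 0.0
```

>>> drive_tool([
  {"delta_pos": [0, 0, 0], "delta_rot": [0, 0, 0], "hand": 0},
  {"delta_pos": [0, 0, 0], "delta_rot": [0, 0, 0], "hand": 0},
])

```text
t: 9.2
tcp_pos: [573.0, -214.0, 239.0]
ee_rot: [-3.104, -0.475, 0.001]
ft_force: [1.0, -0.4, 0.8]
grip_width: -0.2
grasp_force: 0.0
```

```bash
python3 - <<'E'
from h import *
np.set_printoptions(precision=1,suppress=True)
c=cap('wrist','w3.png');np.savez('w3.npz',**c)
e=capc(c,574,-214.6,165);print(*e)
s=r.read_state();print(s['tcp_pos'],s['ft_force'],delta(*e[3]))
t=cap('top');P=pts(t)
for x,y,z in((606,-45,96),(592.5,143.5,126)):
    m=(np.hypot(P[...,0]-x,P[...,1]-y)<9)&(abs(P[...,2]-z)<15);print(m.sum(),np.median(P[m],0))
E
```

```text
(316.0, 255.0, 21.58713150024414) ((316.0171813964844, 254.5034942626953), (39.99266052246094, 42.48961639404297), 87.70387268066406) 165.18187942010132 [ 572.2 -216.   165.2] [ 572.5 -215.9  165.2]
[ 573.1 -213.6  239.2] [-0.1  0.9  0.7] [-1.6  2.  74.1]
33 [605.8 -45.7  95.6]
33 [592.1 145.1 125.5]
```

Small (95.6) and medium (125.5) are both fully in. Pressing the large one.

>>> drive_tool([
  {"delta_pos": [0, 1, 35], "delta_rot": [0, 0, 0], "hand": 0},
  {"delta_pos": [0, 1, 58], "delta_rot": [0, 0, 0], "hand": 0},
  {"delta_pos": [0, 1, 66], "delta_rot": [0, 0, 0], "hand": 0},
  {"delta_pos": [0, 1, 69], "delta_rot": [0, 0, 0], "hand": 0},
  {"delta_pos": [0, 1, 71], "delta_rot": [0, 0, 0], "hand": 0},
  {"delta_pos": [0, 1, 72], "delta_rot": [0, 0, 0], "hand": 0},
  {"delta_pos": [0, 1, 73], "delta_rot": [0, 0, 0], "hand": 0},
  {"delta_pos": [0, 1, 74], "delta_rot": [0, 0, 0], "hand": 0},
  {"delta_pos": [0, 1, 75], "delta_rot": [0, 0, 0], "hand": 0},
  {"delta_pos": [0, 1, 76], "delta_rot": [0, 0, 0], "hand": 0},
  {"delta_pos": [0, 1, 77], "delta_rot": [0, 0, 0], "hand": 0},
  {"delta_pos": [0, 1, 78], "delta_rot": [0, 0, 0], "hand": 0},
])

```text
t: 10.5
tcp_pos: [573.4, -216.3, 161.7]
ee_rot: [3.105, 0.474, 0.001]
ft_force: [0.2, 0.3, 3.7]
grip_width: -0.2
grasp_force: 1.9
```

>>> drive_tool([
  {"delta_pos": [0, 0, 1], "delta_rot": [0, 0, 0], "hand": 0},
  {"delta_pos": [0, 0, 2], "delta_rot": [0, 0, 0], "hand": 0},
  {"delta_pos": [0, 0, 3], "delta_rot": [0, 0, 0], "hand": 0},
  {"delta_pos": [0, 0, 4], "delta_rot": [0, 0, 0], "hand": 0},
  {"delta_pos": [0, 0, 5], "delta_rot": [0, 0, 0], "hand": 0},
  {"delta_pos": [0, 0, 6], "delta_rot": [0, 0, 0], "hand": 0},
  {"delta_pos": [0, 0, 7], "delta_rot": [0, 0, 0], "hand": 0},
  {"delta_pos": [0, 0, 7], "delta_rot": [0, 0, 0], "hand": 0},
])

```text
t: 11.3
tcp_pos: [573.4, -216.2, 154.4]
ee_rot: [3.105, 0.474, 0.0]
ft_force: [1.5, -0.1, 4.8]
grip_width: -0.1
grasp_force: 2.1
```

>>> drive_tool([
  {"delta_pos": [0, 0, 1], "delta_rot": [0, 0, 0], "hand": 0},
  {"delta_pos": [0, 0, 2], "delta_rot": [0, 0, 0], "hand": 0},
  {"delta_pos": [0, 0, 2], "delta_rot": [0, 0, 0], "hand": 0},
])

```text
t: 11.6
tcp_pos: [573.4, -216.3, 152.9]
ee_rot: [3.105, 0.474, 0.001]
ft_force: [0.2, -0.0, 7.1]
grip_width: 0.3
grasp_force: 3.9
```

>>> drive_tool([
  {"delta_pos": [0, 0, 1], "delta_rot": [0, 0, 0], "hand": 0},
  {"delta_pos": [0, 0, 1], "delta_rot": [0, 0, 0], "hand": 0},
])

```text
t: 11.8
tcp_pos: [573.4, -216.3, 152.2]
ee_rot: [3.105, 0.474, 0.001]
ft_force: [-1.1, -0.2, 10.2]
grip_width: -0.2
grasp_force: 4.8
```

>>> drive_tool([
  {"delta_pos": [0, 0, -6], "delta_rot": [0, 0, 0], "hand": 0},
  {"delta_pos": [0, 0, -35], "delta_rot": [0, 0, 0], "hand": 0},
  {"delta_pos": [0, 0, -80], "delta_rot": [0, 0, 0], "hand": 0},
  {"delta_pos": [0, 0, -110], "delta_rot": [0, 0, 0], "hand": 0},
  {"delta_pos": [-143, -45, -110], "delta_rot": [0, 0, 0], "hand": 0},
  {"delta_pos": [-143, -45, -110], "delta_rot": [0, 0, 0], "hand": 0},
  {"delta_pos": [-143, -45, -110], "delta_rot": [0, 0, 0], "hand": 0},
  {"delta_pos": [-143, -45, -110], "delta_rot": [0, 0, 0], "hand": 0},
  {"delta_pos": [-143, -45, -110], "delta_rot": [0, 0, 0], "hand": 0},
  {"delta_pos": [-143, -45, -110], "delta_rot": [0, 0, 0], "hand": 0},
])

```text
t: 12.8
tcp_pos: [424.1, -216.0, 261.3]
ee_rot: [-3.105, -0.474, -0.0]
ft_force: [0.1, 0.6, -0.9]
grip_width: 0.1
grasp_force: 0.0
```

```bash
python3 - <<'E'
from h import *
np.set_printoptions(precision=1,suppress=True)
for n in('top','wrist'):
  t=cap(n,n+'9.png');P=pts(t)
  for x,y,z in((606,-45,96),(592.5,143.5,126),(573.4,-215.3,156)):
    m=(np.hypot(P[...,0]-x,P[...,1]-y)<9)&(abs(P[...,2]-z)<15);print(n,m.sum(),np.median(P[m],0) if m.any() else '')
E
```

```text
top 29 [605.4 -45.8  95.2]
top 33 [592.3 142.5 125.4]
top 32 [ 573.5 -215.6  154. ]
wrist 0 
wrist 0 
wrist 695 [ 573.5 -215.3  155.7]
```

View pics/top9.png

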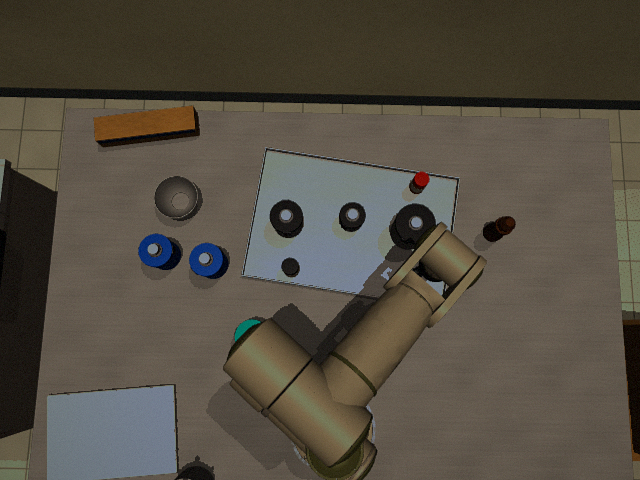

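The final view shows the canisters unmoved at (351,214), (286,216) and (415,224). The jars, bowl and mill are where they were, and the arm is clear. All three caps read at their fully-in heights, so I'm handing in.

```bash
python3 -c "
from station import r
print(r.sign_off())"
```

```text
the job is handed in; nothing more can be done
None
```

I pressed all three vent plugs fully in, in the order small, medium, large, at about 10 N each. Nothing else moved, and I handed the job in with the arm clear at about 13 s.

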